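Return a nest plate through the sprung flap of a returns chute

TASK

Return the aluminium nest plate: lay it flat on the intake ledge of the blue returns chute and let go of it there, then push it through the orange sprung flap so that it drops into the bin and the flap snaps shut behind it. Do not knock the other things on the bench about.

Things in the scene. Friction and masses are not known exactly. Their poses are not given: they have to be found in the camera images.
- plate_centre (a point): Centre of the nest plate, a pale bare-metal fixture plate 60 (its x) x 90 (its y) x 12 mm (z, up), with small dowels on top that reach 18 mm above its underside; 0.25 to 0.5 kg, flat on the bench. This point is 6 mm above the underside. Grasp it across the 60 mm; it goes through the flap with a short side leading.
- chute: Blue returns chute, fixed to the bench: steel intake ledge (x -135 to 0 mm, top 115 mm above the bench, 130 mm clear between the 5.5 mm high lips along its sides, open at its front end) before a closed bin (x 0 to 120, 140 wide, 160 high). Origin: on the bench, below the middle of the outer face of the bin's front panel; x points from the ledge into the bin, y left, z up.
- ledge (a point): Point on top of the intake ledge, on its centre line, 65 mm in front of the bin's front panel: a good place to lay the plate, with room behind it for the pushing fingers. Axes as the chute's.
- opening (a point): Middle of the sill of the opening, on the outer face of the 4 mm front panel, at the ledge's level. The opening is 90 mm wide and 34 mm high, from the ledge's level up. Behind the sill a 60-degree slide leads down to the bin's floor: a plate pushed well over half-way through tips and slides in. Axes as the chute's.
- bin_floor (a point): Centre of the bin's inner floor, 4 mm above the bench; axes as the chute's.
- flap (a joint): Orange sprung flap just behind the opening, hinged along its top edge (37 mm above the ledge), 36 mm high, 104 mm wide, swinging inward only. 0 = shut, grows as it opens, to 1.35 rad. Its spring holds it shut and pulls it back; pushing a plate through takes roughly 2 to 8 N.
- heat_tape: Orange roll of tape lying flat on the bench, 62 x 67 x 20 mm; origin in the middle of its underside. Leave alone.
- solder_spool: Green and white spool of wire standing on its flange on the bench, 58 mm diameter, 36 mm high; origin in the middle of its underside. Leave alone.

How it is judged:
By the outcome, as a careful person would: the job done as asked, in the order asked, and still so for the second after the job is handed in, with the robot touching nothing.
It also fails if it takes over 46 s, if anything falls off the work surface, if the arm or the gripper's body presses on something with over 40 N, if the wrist force passes 120 N, or if a joint passes its speed limit or range.

ROBOT

A 7-joint arm with a two-finger parallel gripper is mounted at the origin on the work surface; the furniture and walls round the work are solid. World frame = base frame: x ahead of the robot, y to its left, z up, the work surface at z = 0. Lengths are in m, angles in rad, forces in N, time in s.
With the tool pointing down it reaches from about 0.425 to 0.925 m from the base axis. Payload 6.8 kg.
Tool frame: the origin (TCP) lies between the finger pads; the fingertips stand r.tcp_to_tips ahead of it and the grasp point (between the pads) lies 3 mm ahead of it (r.tcp_to_tips is the distance from the TCP to the fingertips, in m); z points along the fingers, y is the line along which they close (so a half turn about z gives the same grasp; the last joint's range is limited). The gripper opens to 85 mm and grips with 20 to 120 N. Pads are 22 mm wide; open, the fingers measure 114 mm over their backs; the gripper's body (76 mm by 85 mm) begins 54 mm behind the grasp point. The pads swing forward as they close: fully open they stand 13 mm farther back than shut.
Start: joints at [1.134, 0.477, 0.022, 1.555, -0.011, 1.109, -0.083], TCP at [0.218, -0.639, 0.253] pointing down, gripper open.
Joint ranges: [-2.96, 2.96], [-0.34, 2.1], [-1.41, 1.46], [0.24, 2.44], [-1.37, 4.51], [0.17, 1.92], [-2.96, 2.96]. Speed limits (rad/s): [2.39, 2.39, 3.14, 3.14, 3.14, 3.14, 3.14].

INTERFACE

Orientations are given as a rotation vector (axis times angle).
In Python, from bench import r gives the robot as it stands. The module is installed in compiled form; this text tells all that it offers.
- The arm moves only by the tool step_arm, never from a script. Its argument "moves" is a list of rows, each an object of numbers: "rx", "ry", "rz": the turn, a rotation vector about the tool's x, y, z in degrees; "dx", "dy", "dz": the shift along the tool's x, y, z in mm; "gripper": the opening, from -1 (shut) to 1 (fully open). In form: [{"rx": .., "ry": .., "rz": .., "dx": .., "dy": .., "dz": .., "gripper": ..}, ...]. A call has 1 to 20 rows; each row shifts and turns the commanded pose from where the row before left it, along the tool's axes as they then stand; what a row does not reach is not made up. A row lasts 1/8 s, in which the tool goes at most 62.5 mm and 10.7 degrees, less where a joint would pass 70% of its speed; a pose out of reach is approached as far as the arm can. A call is refused whole if a number of a shift passes 62.5 or a number of a turn 10.7, either way. A call with a gripper value outside its range is refused whole. The fingers move at their own pace and stop on an object; "grip_force" is the grip in N (left out, the last holds). Time passes only in rows, so rows that do not move let the fingers close. It gives the time, the measured TCP pose, the force, the opening and the grip force at its end, in the units of the state.
- r.get_obs(): the state, without advancing time (a new reading comes with each control period).
- r.grab_frame(name): name is "scene" or "top" or "wrist"; returns the picture (400x640x3 uint8, blue, green, red); there is no depth.
- r.camera_info(name): a dict with "mtx" (3x3 intrinsics, pixels), "rvec" (rotation vector, rad) and "tvec" (3), from world to camera coordinates, as OpenCV has them. Camera axes: x right, y down, z forward; pixel columns grow to the right and rows downward; lengths in m; the calibration is good to about 2 mm. A picture is of the moment at which its call begins: read the wrist's pose just before it. camera_info takes no time and is no camera call; for the wrist camera it gives the pose at the moment of the call.
- r.hand_in(): hands the job in; it is judged then, once.
The state is a dict: "clock": time; "joints": joint angles; "qvel": joint speeds; "tau": joint torques, N m; "tcp_pos": TCP position; "orientation": TCP orientation; "contact_force": force on the tool from outside, world axes, zero at the start; "moment": the same for the moment, N m; "grip_width": finger opening in m; "gripper_force": force on a finger pad.
Only numpy, scipy, OpenCV 4.12 (cv2) and the standard library are available. Lean on these libraries where they do the work, as an engineer would, in place of code of your own. Each camera call takes 0.05 s, during which the arm holds its last target. There are 200 camera calls.

## Working session

There is one attempt and no reset: what is moved stays moved. The work goes in short steps, Python scripts to look and compute and a tool call to move; the robot and the scene stay as the last step left them, time stands still between calls to the robot, and variables do not carry over. Pictures are saved under pics/ and viewed, at most 10 in all, crops included, and the job is handed in when it is done.

Besides the shell and the picture viewer there is one more tool, called by a JSON object that holds its "api" and its "payload", one argument or row to a line. step_arm: Moves the arm, as the interface text tells. Its arguments: {"type":"object","properties":{"moves":{"type":"array","items":{"type":"object","properties":{"rx":{"type":"number"},"ry":{"type":"number"},"rz":{"type":"number"},"dx":{"type":"number"},"dy":{"type":"number"},"dz":{"type":"number"},"gripper":{"type":"number"}}}},"grip_force":{"type":"number"}},"required":["moves"]}

```bash
mkdir -p pics; python3 - <<'E'
from bench import r
import cv2
o=r.get_obs();print({k:o[k] for k in('clock','tcp_pos','orientation','grip_width')},r.tcp_to_tips)
for n in('scene','top'):
    cv2.imwrite(f'pics/{n}0.png',r.grab_frame(n)); c=r.camera_info(n);print(n,c)
E
```

```text
{'clock': 0.0, 'tcp_pos': array([ 0.21777249, -0.63830445,  0.25230643]), 'orientation': array([-3.09744280e+00, -5.13910326e-01,  6.93316628e-04]), 'grip_width': 0.08525851958845544} 0.022
scene {'mtx': array([[506.18006302,   0.        , 312.13418449],
       [  0.        , 506.18006302, 199.73462716],
       [  0.        ,   0.        ,   1.        ]]), 'rvec': array([ 0.83969288,  2.40270197, -1.21307915]), 'tvec': array([ 0.48672472, -0.02851405,  1.21642496])}
top {'mtx': array([[394.40073533,   0.        , 320.47789139],
       [  0.        , 394.40073533, 199.03392881],
       [  0.        ,   0.        ,   1.        ]]), 'rvec': array([ 2.13989865, -2.14164194,  0.13225514]), 'tvec': array([-0.12510893,  0.51562483,  0.91553586])}
```

View pics/top0.png

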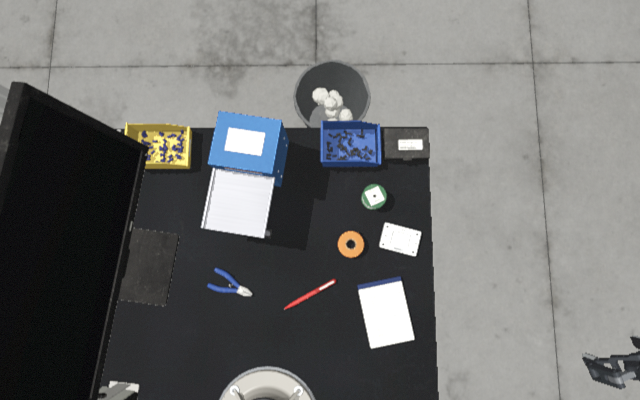

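View pics/scene0.png

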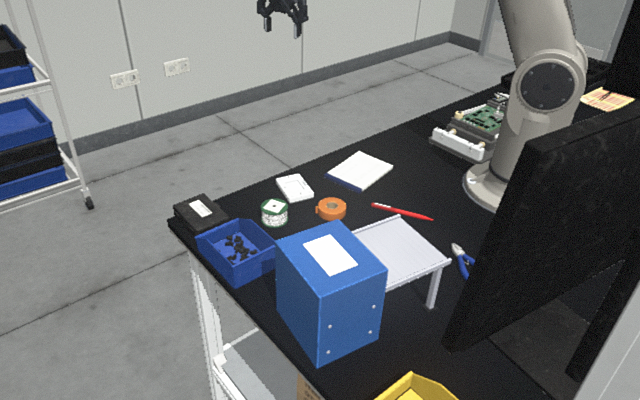

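The top view shows the plate at about (401,239), the ledge at (238,203), the bin at (247,142), the tape at (350,244) and the spool at (374,196). A monitor stands to the left. I'll take an enlarged crop for the corners.

```bash
python3 - <<'E'
import cv2
im=cv2.imread('pics/top0.png')
a=cv2.resize(im[215:265,370:430],None,fx=6.5,fy=6.5,interpolation=cv2.INTER_CUBIC)
b=cv2.resize(im[105:245,195:295],None,fx=4,fy=4,interpolation=cv2.INTER_CUBIC)
import numpy as np
o=np.zeros((560,800,3),'uint8');o[:a.shape[0],:390]=a;o[:560,395:795]=b
cv2.imwrite('pics/crop0.png',o)
E
```

```text
(no output)
```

View pics/crop0.png

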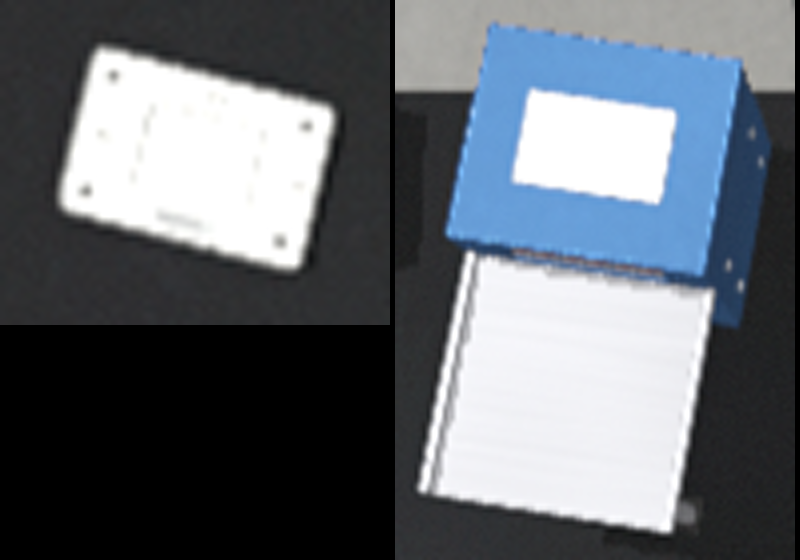

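The crop shows the plate's corners at (97,46), (335,106), (300,270) and (60,210), plus clear corners on the bin top and the ledge front. I'll fit poses to these.

```bash
cat > h.py <<'E'
import numpy as np,cv2
from scipy.optimize import least_squares
def proj(c,P): return cv2.projectPoints(np.array(P,float),c['rvec'],c['tvec'],c['mtx'],None)[0][:,0]
def ray(c,uv,z):
    R=cv2.Rodrigues(c['rvec'])[0];C=-R.T@c['tvec']
    p=cv2.undistortPoints(np.array(uv,float).reshape(-1,1,2),c['mtx'],None)[:,0]
    d=np.c_[p,np.ones(len(p))]@R
    return C+d*((z-C[2])/d[:,2])[:,None]
def T(x,P): 
    c,s=np.cos(x[2]),np.sin(x[2]);P=np.array(P,float)
    return np.c_[x[0]+c*P[:,0]-s*P[:,1],x[1]+s*P[:,0]+c*P[:,1],P[:,2]]
def fit(c,P,uv,x0):
    s=least_squares(lambda x:(proj(c,T(x,P))-uv).ravel(),x0); return s.x,s.fun
E
python3 - <<'E'
from bench import r
from h import *
c=r.camera_info('top')
pl=np.array([(97,46),(335,106),(300,270),(60,210)])/6.5+[369.6,214.6]
w=ray(c,pl,.012);print(w.round(4),w.mean(0));print(np.linalg.norm(np.roll(w,-1,0)-w,axis=1))
d=(w[1]-w[0]+w[2]-w[3]);print('long axis deg',np.degrees(np.arctan2(d[1],d[0])))
b=(np.array([(490,24),(741,62),(705,276),(448,238),(420,490),(673,531)])-[395,0])/4+[194.6,104.6]
P=[(.12,.07,.16),(.12,-.07,.16),(0,-.07,.16),(0,.07,.16),(-.135,.067,.1205),(-.135,-.067,.1205)]
x,f=fit(c,P,b,[.8,.1,0]);print('chute',x,np.degrees(x[2]),f.round(1))
print('ledge',T(x,[(-.065,0,.115),(0,0,.115)]))
for n,uv,z in(('tape',(350.5,244),.02),('spool',(374,196),.036),('mon',(146,148),.0),('mon',(20,85),.0)):print(n,ray(c,[uv],z))
print(ray(c,[(300,270)],0))
E
```

```text
[[ 0.4626 -0.2817  0.012 ]
 [ 0.44   -0.37    0.012 ]
 [ 0.3793 -0.3549  0.012 ]
 [ 0.4014 -0.2665  0.012 ]] [ 0.42083881 -0.31825814  0.012     ]
[0.09113554 0.0625613  0.09106825 0.06304655]
long axis deg -104.19002510748751
chute [ 0.56325158  0.04375063 -0.15512223] -8.887849139100016 [-0.2 -0.2  0.6 -0.5  0.  -0.  -0.4 -0.3  1.4  0.9 -1.5  0.1]
ledge [[0.49903206 0.05379319 0.115     ]
 [0.56325158 0.04375063 0.115     ]]
tape [[ 0.408192   -0.19759878  0.02      ]]
spool [[ 0.52251578 -0.25430078  0.036     ]]
mon [[6.53699789e-01 3.23066153e-01 1.11022302e-16]]
mon [[ 8.26487454e-01  6.69484172e-01 -1.11022302e-16]]
[[ 0.34566497 -0.07500807  0.        ]]
```

{"api": "step_arm", "payload": {
  "moves": [
    {"rz": -9.5,"gripper": 1},
    {"rz": -9.5},
    {"rz": -9.5},
    {"rz": -9.5},
    {"rz": -9.5},
    {"rz": -9.5},
    {"dx": 45,"dy": 15},
    {"dx": 45,"dy": 15},
    {"dx": 45,"dy": 15},
    {"dx": 45,"dy": 15},
    {"dx": 45,"dy": 15},
    {"dx": 45,"dy": 15},
    {"dx": 45,"dy": 14},
    {"dx": 45,"dy": 14},
    {}
  ]
}}

```text
invalid input at $.moves[0]: expected keys rx, ry, rz, dx, dy, dz, gripper
```

```bash
python3 - <<'E'
from bench import r
from h import *
o=r.get_obs();c=r.camera_info('wrist');im=r.grab_frame('wrist')
cv2.imwrite('pics/w1.png',im);np.savez('w1.npz',**c)
print(o['clock'],o['tcp_pos'],o['orientation'],o['contact_force'],o['joints'])
R=cv2.Rodrigues(o['orientation'])[0];print(R.round(3))
E
```

```text
0.1 [ 0.21779654 -0.63836244  0.25243119] [-3.09760642e+00 -5.14005517e-01  6.47828745e-04] [-0.25388043  0.09406617  0.1868606 ] [ 1.13388387  0.47771424  0.02233548  1.55633778 -0.01147622  1.10934988
 -0.08307358]
[[ 0.946  0.323 -0.001]
 [ 0.323 -0.946  0.002]
 [-0.    -0.002 -1.   ]]
```

View pics/w1.png

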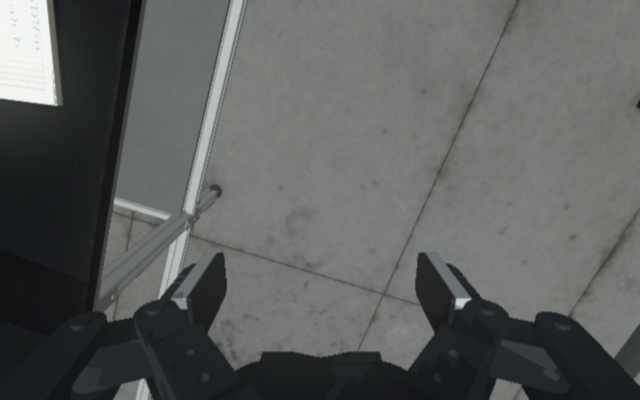

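The move was refused because every row needs all seven keys, so the wrist view still shows only floor and the bench edge.

{"api": "step_arm", "payload": {
  "moves": [
    {"rx": 0,"ry": 0,"rz": -9.5,"dx": 0,"dy": 0,"dz": 0,"gripper": 1},
    {"rx": 0,"ry": 0,"rz": -9.5,"dx": 0,"dy": 0,"dz": 0,"gripper": 1},
    {"rx": 0,"ry": 0,"rz": -9.5,"dx": 0,"dy": 0,"dz": 0,"gripper": 1},
    {"rx": 0,"ry": 0,"rz": -9.5,"dx": 0,"dy": 0,"dz": 0,"gripper": 1},
    {"rx": 0,"ry": 0,"rz": -9.5,"dx": 0,"dy": 0,"dz": 0,"gripper": 1},
    {"rx": 0,"ry": 0,"rz": -9.5,"dx": 0,"dy": 0,"dz": 0,"gripper": 1},
    {"rx": 0,"ry": 0,"rz": 0,"dx": 45,"dy": 15,"dz": 0,"gripper": 1},
    {"rx": 0,"ry": 0,"rz": 0,"dx": 45,"dy": 15,"dz": 0,"gripper": 1},
    {"rx": 0,"ry": 0,"rz": 0,"dx": 45,"dy": 15,"dz": 0,"gripper": 1},
    {"rx": 0,"ry": 0,"rz": 0,"dx": 45,"dy": 15,"dz": 0,"gripper": 1},
    {"rx": 0,"ry": 0,"rz": 0,"dx": 45,"dy": 15,"dz": 0,"gripper": 1},
    {"rx": 0,"ry": 0,"rz": 0,"dx": 45,"dy": 15,"dz": 0,"gripper": 1},
    {"rx": 0,"ry": 0,"rz": 0,"dx": 30,"dy": 14,"dz": 0,"gripper": 1},
    {"rx": 0,"ry": 0,"rz": 0,"dx": 0,"dy": 14,"dz": 0,"gripper": 1},
    {"rx": 0,"ry": 0,"rz": 0,"dx": 0,"dy": 0,"dz": 0,"gripper": 1}
  ]
}}

```text
clock: 2.02
tcp_pos: [0.4062, -0.3776, 0.2532]
orientation: [2.478, 1.931, -0.0]
contact_force: [0.3, 0.6, -0.4]
grip_width: 0.0854
gripper_force: 0.0
```

```bash
python3 - <<'E'
from bench import r
from h import *
o=r.get_obs();c=r.camera_info('wrist');im=r.grab_frame('wrist')
cv2.imwrite('pics/w2.png',im);np.savez('w2.npz',**c)
print(o['clock'],o['tcp_pos'],o['contact_force'],o['joints'])
R=cv2.Rodrigues(o['orientation'])[0];print(R.round(3), proj(c,[(.421,-.318,.012)]))
E
```

```text
2.025 [ 0.40624228 -0.37760249  0.25317411] [ 0.33194137  0.63057776 -0.37413137] [ 0.9025222   0.30049128 -0.32408642  1.82903033  0.11039023  1.02923412
  0.28796275]
[[ 0.245  0.97   0.   ]
 [ 0.97  -0.245 -0.   ]
 [-0.     0.    -1.   ]] [[320.06730354 110.39793533]]
```

View pics/w2.png

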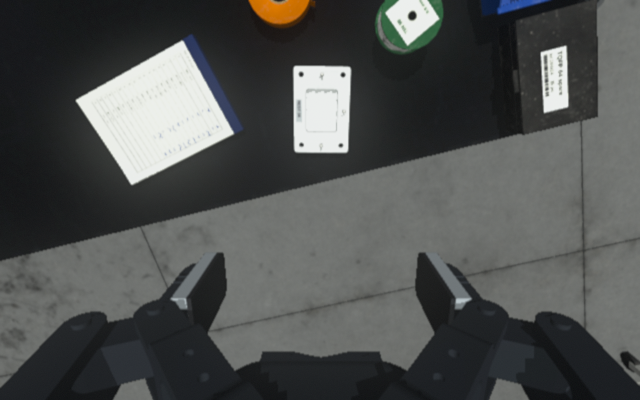

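The plate sits at about (322,109) with corners (293,66), (351,66), (350,153) and (295,152), lined up with the gripper axes.

```bash
python3 - <<'E'
from h import *
c=dict(np.load('w2.npz'))
m=(cv2.cvtColor(cv2.imread('pics/w2.png')[55:165,275:365],cv2.COLOR_BGR2GRAY)>130).astype('uint8')
k=max(cv2.findContours(m,0,2)[0],key=cv2.contourArea);rc=cv2.minAreaRect(k);uv=cv2.boxPoints(rc)+[275,55]
w=ray(c,uv,.012);print(uv,w.round(4),w.mean(0),np.linalg.norm(np.roll(w,-1,0)-w,axis=1))
e=np.roll(w,-1,0)-w;print(np.degrees(np.arctan2(e[:,1],e[:,0])))
d=w.mean(0)-[.4062,-.3776,.2532];print('tool dx,dy',d[:2]@[.245,.97],d[:2]@[.97,-.245])
E
```

```text
[[293.  66.]
 [350.  66.]
 [350. 152.]
 [293. 152.]] [[ 0.4047 -0.2679  0.012 ]
 [ 0.4621 -0.2824  0.012 ]
 [ 0.4424 -0.3699  0.012 ]
 [ 0.3806 -0.3542  0.012 ]] [ 0.42244748 -0.31858452  0.012     ] [0.05918388 0.08967478 0.06376143 0.08966167]
[ -14.18371363 -102.67559617  165.80776888   74.39915179]
tool dx,dy 0.06122565254766299 0.0013012611573686927
```

{"api": "step_arm", "payload": {
  "moves": [
    {"rx": 0,"ry": 0,"rz": 0,"dx": 31,"dy": 0.5,"dz": 40,"gripper": 1},
    {"rx": 0,"ry": 0,"rz": 0,"dx": 30,"dy": 0.5,"dz": 50,"gripper": 1},
    {"rx": 0,"ry": 0,"rz": 0,"dx": 0,"dy": 0,"dz": 50,"gripper": 1},
    {"rx": 0,"ry": 0,"rz": 0,"dx": 0,"dy": 0,"dz": 40,"gripper": 1},
    {"rx": 0,"ry": 0,"rz": 0,"dx": 0,"dy": 0,"dz": 20,"gripper": 1},
    {"rx": 0,"ry": 0,"rz": 0,"dx": 0,"dy": 0,"dz": 0,"gripper": 1}
  ]
}}

```text
clock: 2.82
tcp_pos: [0.4196, -0.3185, 0.0517]
orientation: [-2.478, -1.926, 0.003]
contact_force: [0.6, -0.0, 0.3]
grip_width: 0.0854
gripper_force: 0.0
```

```bash
python3 - <<'E'
from bench import r
from h import *
o=r.get_obs();c=r.camera_info('wrist');R=cv2.Rodrigues(o['orientation'])[0]
for z in(0,.005,.010,.015,.020,.025):
    print(z,proj(c,[o['tcp_pos']+R@np.array([x,y*.0427,z]) for x in(-.011,.011) for y in(-1,1)]).round(0).tolist())
cv2.imwrite('pics/w3.png',r.grab_frame('wrist'));print(o['tcp_pos'],o['contact_force'])
E
```

```text
0 [[221.0, 305.0], [419.0, 305.0], [217.0, 259.0], [424.0, 259.0]]
0.005 [[225.0, 298.0], [416.0, 298.0], [220.0, 254.0], [420.0, 254.0]]
0.01 [[228.0, 292.0], [413.0, 292.0], [224.0, 249.0], [417.0, 248.0]]
0.015 [[231.0, 286.0], [410.0, 286.0], [227.0, 244.0], [414.0, 244.0]]
0.02 [[233.0, 280.0], [407.0, 280.0], [230.0, 239.0], [411.0, 239.0]]
0.025 [[236.0, 275.0], [405.0, 275.0], [232.0, 235.0], [408.0, 235.0]]
[ 0.41960141 -0.31852873  0.05172294] [ 0.55872936 -0.04183753  0.30281127]
```

View pics/w3.png

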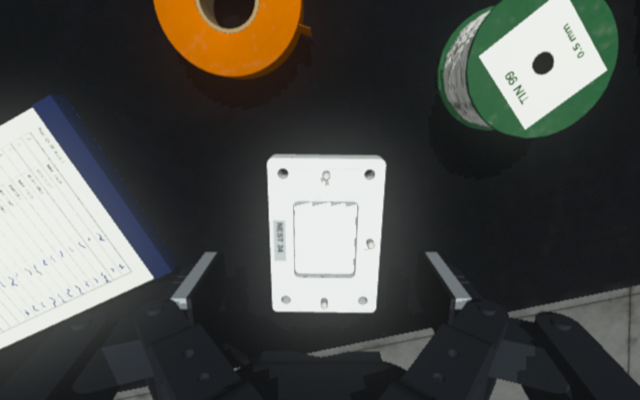

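The fingers straddle the plate (centre near (327,233)), and the plate sits about 3 mm right of the gripper's middle. The open fingertips are about 9 mm ahead of the TCP, which puts them at about 17 mm once closed to 60 mm, so I'll go down to TCP z ≈ 0.019.

{"api": "step_arm", "payload": {
  "grip_force": 50,
  "moves": [
    {"rx": 0,"ry": 0,"rz": 0,"dx": 0,"dy": 2.7,"dz": 12,"gripper": 1},
    {"rx": 0,"ry": 0,"rz": 0,"dx": 0,"dy": 0,"dz": 12,"gripper": 1},
    {"rx": 0,"ry": 0,"rz": 0,"dx": 0,"dy": 0,"dz": 9,"gripper": 1},
    {"rx": 0,"ry": 0,"rz": 0,"dx": 0,"dy": 0,"dz": 0,"gripper": 1},
    {"rx": 0,"ry": 0,"rz": 0,"dx": 0,"dy": 0,"dz": 0,"gripper": -1},
    {"rx": 0,"ry": 0,"rz": 0,"dx": 0,"dy": 0,"dz": 0,"gripper": -1},
    {"rx": 0,"ry": 0,"rz": 0,"dx": 0,"dy": 0,"dz": 0,"gripper": -1},
    {"rx": 0,"ry": 0,"rz": 0,"dx": 0,"dy": 0,"dz": 0,"gripper": -1},
    {"rx": 0,"ry": 0,"rz": 0,"dx": 0,"dy": 0,"dz": 0,"gripper": -1}
  ]
}}

```text
clock: 4.0
tcp_pos: [0.4243, -0.3187, 0.0209]
orientation: [2.478, 1.93, -0.0]
contact_force: [-1.3, 1.3, 5.4]
grip_width: 0.058
gripper_force: 53.9
```

{"api": "step_arm", "payload": {
  "moves": [
    {"rx": 0,"ry": 0,"rz": 0,"dx": 0,"dy": 0,"dz": -20,"gripper": -1},
    {"rx": 0,"ry": 0,"rz": 0,"dx": 0,"dy": 0,"dz": -40,"gripper": -1},
    {"rx": 0,"ry": 0,"rz": 0,"dx": 0,"dy": 0,"dz": -50,"gripper": -1},
    {"rx": 0,"ry": 0,"rz": 0,"dx": 0,"dy": 0,"dz": -50,"gripper": -1},
    {"rx": 0,"ry": 0,"rz": 0,"dx": 0,"dy": 0,"dz": -30,"gripper": -1},
    {"rx": 0,"ry": 0,"rz": 10.6,"dx": 0,"dy": 0,"dz": 0,"gripper": -1},
    {"rx": 0,"ry": 0,"rz": 10.6,"dx": 0,"dy": 0,"dz": 0,"gripper": -1},
    {"rx": 0,"ry": 0,"rz": 10.6,"dx": 0,"dy": 0,"dz": 0,"gripper": -1},
    {"rx": 0,"ry": 0,"rz": 10.6,"dx": 0,"dy": 0,"dz": 0,"gripper": -1},
    {"rx": 0,"ry": 0,"rz": 10.6,"dx": 0,"dy": 0,"dz": 0,"gripper": -1},
    {"rx": 0,"ry": 0,"rz": 10.6,"dx": 0,"dy": 0,"dz": 0,"gripper": -1},
    {"rx": 0,"ry": 0,"rz": 10.6,"dx": 0,"dy": 0,"dz": 0,"gripper": -1},
    {"rx": 0,"ry": 0,"rz": 10.6,"dx": 0,"dy": 0,"dz": 0,"gripper": -1},
    {"rx": 0,"ry": 0,"rz": 0,"dx": 0,"dy": 0,"dz": 0,"gripper": -1}
  ]
}}

```text
clock: 5.75
tcp_pos: [0.424, -0.3183, 0.21]
orientation: [-3.132, 0.242, 0.001]
contact_force: [0.9, 0.2, -2.4]
grip_width: 0.0586
gripper_force: 55.6
```

```bash
python3 - <<'E'
from bench import r
from h import *
o=r.get_obs();R=cv2.Rodrigues(o['orientation'])[0]
print(R.round(3),o['joints'],R.T@(np.array([.499,.0538,.21])-o['tcp_pos']))
E
```

```text
[[ 0.988 -0.154 -0.001]
 [-0.154 -0.988  0.   ]
 [-0.001 -0.    -1.   ]] [ 0.60532562  0.29264502 -0.09485116  1.94025253  0.03480664  0.91081829
 -1.23214771] [ 1.68306794e-02 -3.79183052e-01  4.82213323e-05]
```

{"api": "step_arm", "payload": {
  "moves": [
    {"rx": 0,"ry": 0,"rz": 0,"dx": -2,"dy": -40,"dz": 0,"gripper": -1},
    {"rx": 0,"ry": 0,"rz": 0,"dx": -2,"dy": -50,"dz": 0,"gripper": -1},
    {"rx": 0,"ry": 0,"rz": 0,"dx": -2,"dy": -50,"dz": 0,"gripper": -1},
    {"rx": 0,"ry": 0,"rz": 0,"dx": -2,"dy": -50,"dz": 0,"gripper": -1},
    {"rx": 0,"ry": 0,"rz": 0,"dx": -2,"dy": -50,"dz": 0,"gripper": -1},
    {"rx": 0,"ry": 0,"rz": 0,"dx": -2,"dy": -50,"dz": 0,"gripper": -1},
    {"rx": 0,"ry": 0,"rz": 0,"dx": -1,"dy": -50,"dz": 0,"gripper": -1},
    {"rx": 0,"ry": 0,"rz": 0,"dx": 0,"dy": -39,"dz": 0,"gripper": -1},
    {"rx": 0,"ry": 0,"rz": 0,"dx": 0,"dy": 0,"dz": 0,"gripper": -1}
  ]
}}

```text
clock: 6.88
tcp_pos: [0.4707, 0.0614, 0.2105]
orientation: [-3.132, 0.229, -0.001]
contact_force: [-0.6, -0.5, -2.5]
grip_width: 0.0584
gripper_force: 55.6
```

```bash
python3 - <<'E'
from bench import r
from h import *
o=r.get_obs();c=r.camera_info('wrist');R=cv2.Rodrigues(o['orientation'])[0];np.savez('w4.npz',**c)
cv2.imwrite('pics/w4.png',r.grab_frame('wrist'));print(o['tcp_pos'],R.round(3),o['grip_width'])
x=[.56325,.04375,-.15512]
print(proj(c,T(x,[(0,.07,.16),(0,-.07,.16),(0,.045,.115),(0,-.045,.115),(-.1,.065,.1205),(-.1,-.065,.1205),(0,.065,.115),(0,-.065,.115)])).round(0).tolist())
E
```

```text
[0.47066878 0.06144662 0.21051147] [[ 0.989 -0.146  0.001]
 [-0.146 -0.989  0.002]
 [ 0.001 -0.002 -1.   ]] 0.058383402640738526
[[187.0, 53.0], [475.0, 56.0], [256.0, 63.0], [401.0, 65.0], [233.0, 218.0], [420.0, 219.0], [224.0, 63.0], [434.0, 65.0]]
```

View pics/w4.png

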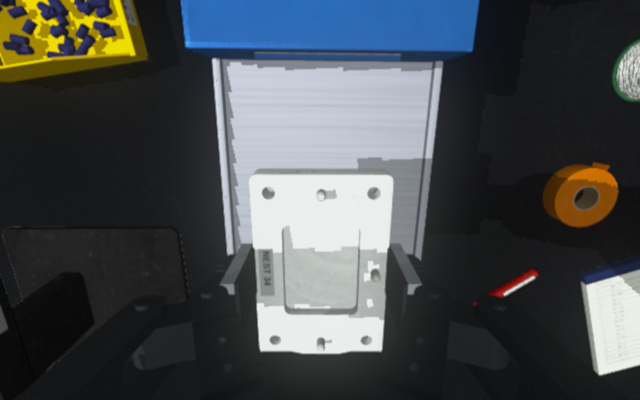

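The bin's front top edge runs level from (185,50) to (474,50), so the tool is square with the chute. The plate is about 4 mm left of the centre line. Before lowering I'll check that the camera mount clears the bin.

```bash
python3 - <<'E'
from h import *
c=dict(np.load('w4.npz'));R=cv2.Rodrigues(c['rvec'])[0];C=-R.T@c['tvec'];print(C,C-[.4707,.0614,.2105],R[2])
E
```

```text
[0.54392447 0.05139773 0.33068137] [ 0.07322447 -0.01000227  0.12018137] [-0.28552125  0.04332793 -0.95739245]
```

{"api": "step_arm", "payload": {
  "moves": [
    {"rx": 0,"ry": 0,"rz": 0,"dx": 15,"dy": 4,"dz": 10,"gripper": -1},
    {"rx": 0,"ry": 0,"rz": 0,"dx": 14,"dy": 0,"dz": 10,"gripper": -1},
    {"rx": 0,"ry": 0,"rz": 0,"dx": 0,"dy": 0,"dz": 15,"gripper": -1},
    {"rx": 0,"ry": 0,"rz": 0,"dx": 0,"dy": 0,"dz": 15,"gripper": -1},
    {"rx": 0,"ry": 0,"rz": 0,"dx": 0,"dy": 0,"dz": 12,"gripper": -1},
    {"rx": 0,"ry": 0,"rz": 0,"dx": 0,"dy": 0,"dz": 5,"gripper": -1},
    {"rx": 0,"ry": 0,"rz": 0,"dx": 0,"dy": 0,"dz": 0,"gripper": -1}
  ]
}}

```text
clock: 7.8
tcp_pos: [0.4983, 0.0494, 0.143]
orientation: [3.132, -0.245, -0.001]
contact_force: [0.0, 0.1, -2.2]
grip_width: 0.0584
gripper_force: 55.6
```

{"api": "step_arm", "payload": {
  "moves": [
    {"rx": 0,"ry": 0,"rz": 0,"dx": 0,"dy": -4,"dz": 0,"gripper": -1},
    {"rx": 0,"ry": 0,"rz": 0,"dx": 0,"dy": 0,"dz": 4,"gripper": -1},
    {"rx": 0,"ry": 0,"rz": 0,"dx": 0,"dy": 0,"dz": 2,"gripper": -1},
    {"rx": 0,"ry": 0,"rz": 0,"dx": 0,"dy": 0,"dz": 0,"gripper": -1},
    {"rx": 0,"ry": 0,"rz": 0,"dx": 0,"dy": 0,"dz": 0,"gripper": -1}
  ]
}}

```text
clock: 8.43
tcp_pos: [0.4991, 0.0532, 0.1373]
orientation: [3.132, -0.246, 0.0]
contact_force: [0.3, -0.1, -2.7]
grip_width: 0.0585
gripper_force: 55.7
```

Not touching yet. I'll ease down, then let go.

{"api": "step_arm", "payload": {
  "moves": [
    {"rx": 0,"ry": 0,"rz": 0,"dx": 0,"dy": 0,"dz": 1,"gripper": -1},
    {"rx": 0,"ry": 0,"rz": 0,"dx": 0,"dy": 0,"dz": 1,"gripper": -1},
    {"rx": 0,"ry": 0,"rz": 0,"dx": 0,"dy": 0,"dz": 0,"gripper": -1},
    {"rx": 0,"ry": 0,"rz": 0,"dx": 0,"dy": 0,"dz": 0,"gripper": -1}
  ]
}}

```text
clock: 8.93
tcp_pos: [0.4992, 0.0533, 0.1359]
orientation: [3.132, -0.246, 0.0]
contact_force: [-3.4, -1.2, 5.7]
grip_width: 0.0584
gripper_force: 56.5
```

{"api": "step_arm", "payload": {
  "moves": [
    {"rx": 0,"ry": 0,"rz": 0,"dx": 0,"dy": 0,"dz": 0,"gripper": 1},
    {"rx": 0,"ry": 0,"rz": 0,"dx": 0,"dy": 0,"dz": 0,"gripper": 1},
    {"rx": 0,"ry": 0,"rz": 0,"dx": 0,"dy": 0,"dz": 0,"gripper": 1},
    {"rx": 0,"ry": 0,"rz": 0,"dx": 0,"dy": 0,"dz": 0,"gripper": 1},
    {"rx": 0,"ry": 0,"rz": 0,"dx": 0,"dy": 0,"dz": -15,"gripper": 1},
    {"rx": 0,"ry": 0,"rz": 0,"dx": 0,"dy": 0,"dz": -25,"gripper": 1},
    {"rx": 0,"ry": 0,"rz": 0,"dx": 0,"dy": 0,"dz": -25,"gripper": 1},
    {"rx": 0,"ry": 0,"rz": 0,"dx": -20,"dy": 0,"dz": 0,"gripper": 0},
    {"rx": 0,"ry": 0,"rz": 0,"dx": -25,"dy": 0,"dz": 0,"gripper": 0},
    {"rx": 0,"ry": 0,"rz": 0,"dx": -20,"dy": 0,"dz": 0,"gripper": 0},
    {"rx": 0,"ry": 0,"rz": 0,"dx": 0,"dy": 0,"dz": 0,"gripper": 0},
    {"rx": 0,"ry": 0,"rz": 0,"dx": 0,"dy": 0,"dz": 0,"gripper": 0}
  ]
}}

```text
clock: 10.42
tcp_pos: [0.436, 0.0634, 0.201]
orientation: [-3.132, 0.246, -0.003]
contact_force: [1.1, -0.1, -0.5]
grip_width: 0.0429
gripper_force: 0.0
```

```bash
python3 - <<'E'
from bench import r
from h import *
o=r.get_obs();c=r.camera_info('wrist');np.savez('w5.npz',**c)
cv2.imwrite('pics/w5.png',r.grab_frame('wrist'));R=cv2.Rodrigues(o['orientation'])[0];print(o['tcp_pos'],R.round(3),o['grip_width'],o['joints'])
E
```

```text
[0.4359958  0.06342108 0.20104385] [[ 0.988 -0.156  0.002]
 [-0.156 -0.988  0.   ]
 [ 0.002 -0.001 -1.   ]] 0.042870654269426094 [ 0.04093424  0.17848684 -0.35987345  2.12713087  0.08388423  0.84718735
 -2.09663778]
```

View pics/w5.png

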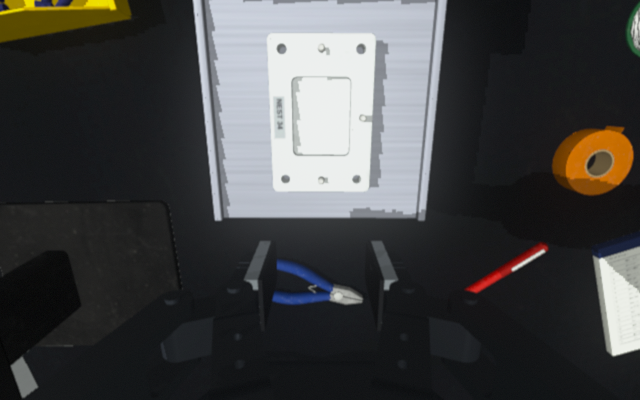

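The plate lies flat and free on the ledge, centred and straight. Its rear edge is at row 190, and the ledge front is at row 218.

```bash
python3 - <<'E'
from h import *
c=dict(np.load('w5.npz'));p=np.array([.436,.0634]);ex=np.array([.988,-.156]);ey=np.array([-.156,-.988])
for uv,z in(((323,190),.127),((275,190),.127),((372,190),.127),((272,34),.127),((374,34),.127),((217,219),.1205),((424,219),.1205),((320,219),.115)):
    w=ray(c,[uv],z)[0];print(uv,((w[:2]-p)@ex*1e3).round(1),((w[:2]-p)@ey*1e3).round(1))
E
```

```text
(323, 190) 19.2 0.6
(275, 190) 19.2 -29.2
(372, 190) 19.2 31.1
(272, 34) 107.4 -27.3
(374, 34) 107.4 28.3
(217, 219) -2.5 -69.3
(424, 219) -2.6 67.5
(320, 219) -4.6 -1.3
```

{"api": "step_arm", "payload": {
  "moves": [
    {"rx": 0,"ry": 0,"rz": 0,"dx": 0,"dy": 0.5,"dz": 25,"gripper": 0},
    {"rx": 0,"ry": 0,"rz": 0,"dx": 0,"dy": 0,"dz": 25,"gripper": 0},
    {"rx": 0,"ry": 0,"rz": 0,"dx": 0,"dy": 0,"dz": 11,"gripper": 0},
    {"rx": 0,"ry": 0,"rz": 0,"dx": 0,"dy": 0,"dz": 0,"gripper": 0},
    {"rx": 0,"ry": 0,"rz": 0,"dx": 0,"dy": 0,"dz": 0,"gripper": 0}
  ]
}}

```text
clock: 11.1
tcp_pos: [0.4356, 0.0631, 0.14]
orientation: [-3.132, 0.245, -0.002]
contact_force: [-0.3, -0.1, -0.1]
grip_width: 0.0426
gripper_force: 0.0
```

{"api": "step_arm", "payload": {
  "moves": [
    {"rx": 0,"ry": 0,"rz": 0,"dx": 5,"dy": 0,"dz": 0,"gripper": 0},
    {"rx": 0,"ry": 0,"rz": 0,"dx": 6,"dy": 0,"dz": 0,"gripper": 0},
    {"rx": 0,"ry": 0,"rz": 0,"dx": 6,"dy": 0,"dz": 0,"gripper": 0},
    {"rx": 0,"ry": 0,"rz": 0,"dx": 6,"dy": 0,"dz": 0,"gripper": 0},
    {"rx": 0,"ry": 0,"rz": 0,"dx": 6,"dy": 0,"dz": 0,"gripper": 0},
    {"rx": 0,"ry": 0,"rz": 0,"dx": 6,"dy": 0,"dz": 0,"gripper": 0},
    {"rx": 0,"ry": 0,"rz": 0,"dx": 6,"dy": 0,"dz": 0,"gripper": 0},
    {"rx": 0,"ry": 0,"rz": 0,"dx": 6,"dy": 0,"dz": 0,"gripper": 0},
    {"rx": 0,"ry": 0,"rz": 0,"dx": 6,"dy": 0,"dz": 0,"gripper": 0}
  ]
}}

```text
clock: 12.22
tcp_pos: [0.4868, 0.0547, 0.1392]
orientation: [3.132, -0.245, -0.002]
contact_force: [-6.4, 1.0, 5.6]
grip_width: 0.0428
gripper_force: 3.0
```

{"api": "step_arm", "payload": {
  "moves": [
    {"rx": 0,"ry": 0,"rz": 0,"dx": 6,"dy": 0,"dz": 0,"gripper": 0},
    {"rx": 0,"ry": 0,"rz": 0,"dx": 6,"dy": 0,"dz": 0,"gripper": 0},
    {"rx": 0,"ry": 0,"rz": 0,"dx": 6,"dy": 0,"dz": 0,"gripper": 0},
    {"rx": 0,"ry": 0,"rz": 0,"dx": 6,"dy": 0,"dz": 0,"gripper": 0},
    {"rx": 0,"ry": 0,"rz": 0,"dx": 6,"dy": 0,"dz": 0,"gripper": 0},
    {"rx": 0,"ry": 0,"rz": 0,"dx": 6,"dy": 0,"dz": 0,"gripper": 0}
  ]
}}

```text
clock: 12.98
tcp_pos: [0.5225, 0.0491, 0.1392]
orientation: [3.132, -0.245, -0.002]
contact_force: [-4.5, 1.5, 3.6]
grip_width: 0.0428
gripper_force: 2.8
```

{"api": "step_arm", "payload": {
  "moves": [
    {"rx": 0,"ry": 0,"rz": 0,"dx": 6,"dy": 0,"dz": 0,"gripper": 0},
    {"rx": 0,"ry": 0,"rz": 0,"dx": 6,"dy": 0,"dz": 0,"gripper": 0},
    {"rx": 0,"ry": 0,"rz": 0,"dx": 6,"dy": 0,"dz": 0,"gripper": 0},
    {"rx": 0,"ry": 0,"rz": 0,"dx": 5,"dy": 0,"dz": 0,"gripper": 0},
    {"rx": 0,"ry": 0,"rz": 0,"dx": 0,"dy": 0,"dz": 0,"gripper": 0}
  ]
}}

```text
clock: 13.6
tcp_pos: [0.5464, 0.0452, 0.1393]
orientation: [-3.132, 0.246, -0.002]
contact_force: [-1.2, 0.5, -0.5]
grip_width: 0.0425
gripper_force: 0.0
```

The force has gone, so the plate seems to have dropped. I'll back off and look.

{"api": "step_arm", "payload": {
  "moves": [
    {"rx": 0,"ry": 0,"rz": 0,"dx": -20,"dy": 0,"dz": 0,"gripper": 0},
    {"rx": 0,"ry": 0,"rz": 0,"dx": -30,"dy": 0,"dz": 0,"gripper": 0},
    {"rx": 0,"ry": 0,"rz": 0,"dx": -40,"dy": 0,"dz": 0,"gripper": 0},
    {"rx": 0,"ry": 0,"rz": 0,"dx": -25,"dy": 0,"dz": -30,"gripper": 0},
    {"rx": 0,"ry": 0,"rz": 0,"dx": 0,"dy": 0,"dz": -30,"gripper": 0},
    {"rx": 0,"ry": 3,"rz": 0,"dx": 0,"dy": 0,"dz": 0,"gripper": 0},
    {"rx": 0,"ry": 8,"rz": 0,"dx": 0,"dy": 0,"dz": 0,"gripper": 0},
    {"rx": 0,"ry": 8,"rz": 0,"dx": 0,"dy": 0,"dz": 0,"gripper": 0},
    {"rx": 0,"ry": 0,"rz": 0,"dx": 0,"dy": 0,"dz": 0,"gripper": 0}
  ]
}}

```text
clock: 14.72
tcp_pos: [0.4298, 0.0632, 0.1988]
orientation: [3.063, -0.236, 0.511]
contact_force: [-0.5, -0.2, -1.0]
grip_width: 0.0429
gripper_force: 0.0
```

```bash
python3 - <<'E'
from bench import r
from h import *
a=r.grab_frame('wrist');b=r.grab_frame('scene')
cv2.imwrite('pics/end.png',np.hstack([cv2.resize(a,(400,250)),cv2.resize(b,(400,250))]))
o=r.get_obs();print(o['clock'],o['tcp_pos'],cv2.Rodrigues(o['orientation'])[0][:,2],o['contact_force'])
E
```

```text
14.825 [0.43224633 0.06355361 0.19972021] [ 0.32087655 -0.05040101 -0.94577903] [0.42682428 0.26596546 0.2911797 ]
```

View pics/end.png

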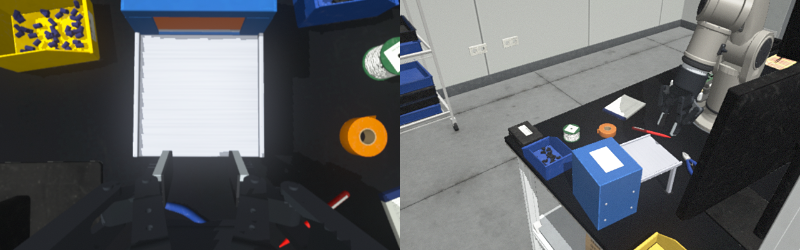

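The ledge is empty, the orange flap is shut and fills the opening at (199,23), and the other things haven't moved. The gripper is clear.

```bash
python3 -c "from bench import r; print(r.hand_in())"
```

```text
the job is handed in; nothing more can be done
None
```

I laid the nest plate flat on the ledge, let go of it and pushed it through the flap; the last pictures show the ledge empty, the flap shut and the other things where they were, and I handed the job in at about 15 s (the plate can't be seen inside the closed bin).

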